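# Put the stacked parts bins away in their colour bays

### The arm

A 7-joint arm with a two-finger parallel gripper is mounted at the origin on the work surface. World frame = base frame: x ahead of the robot, y to its left, z up, the work surface at z = 0. Lengths are in m, angles in rad, forces in N, time in s.
With the tool pointing down it reaches from about 0.425 to 1.025 m from the base axis. Payload 3.6 kg.
Tool frame: the origin (TCP) lies at the very end of the fingers, on their centre line; the grasp point (between the pads) lies 19 mm behind it; y points along the fingers, x is the direction in which the jaws open and shut, and the axes are right-handed (so a half turn about y gives the same grasp; the last joint's range is limited). The gripper opens to 85 mm and grips with 20 to 120 N. Pads are 22 mm wide; open, the fingers measure 114 mm over their backs; the gripper's body (76 mm by 85 mm) begins 54 mm behind the grasp point. The pads swing forward as they close: fully open they stand 13 mm farther back than shut.
Start: joints at [1.198, 0.591, 0.048, 1.609, -0.033, 0.943, -0.034], TCP at [0.2, -0.697, 0.208] pointing down, gripper open.
Joint ranges: [-2.69, 2.69], [-0.47, 2.24], [-1.27, 1.36], [0.19, 2.51], [-1.53, 4.68], [0.08, 2.07], [-3.09, 3.09]. Speed limits (rad/s): [2.57, 2.57, 3.14, 3.14, 3.14, 3.14, 3.14].

### API

Orientations are given as a unit quaternion [w, x, y, z].
In Python, from station import ctrl gives the robot as it stands. The module is installed in compiled form; this text tells all that it offers.
- The arm moves only by the tool play_rows, never from a script. Its argument "plan" is a list of rows, each a list of 7 numbers: the shift along the tool's x, y, z in m, then the turn, a rotation vector about the tool's x, y, z in rad, then the opening, from -1 (shut) to 1 (fully open), so that 0 is half open. In form: [[dx, dy, dz, rx, ry, rz, jaw], ...]. A call has 1 to 10 rows; each row is the pose to reach, as a shift and turn from the pose commanded when the call began, along the tool's axes at that moment; what a row does not reach only later rows make up. A row lasts 1/12 s, in which the tool goes at most 41.7 mm and 7.16 degrees, less where a joint would pass 70% of its speed; a pose out of reach is approached as far as the arm can. A call with a gripper value outside its range is refused whole. The fingers move at their own pace and stop on an object; "squeeze" is the grip in N (left out, the last holds). Time passes only in rows, so rows that repeat a pose let the fingers close. It gives the time, the measured TCP pose, the force and the opening at its end, in the units of the state.
- ctrl.sense(): the state, without advancing time (a new reading comes with each control period).
- ctrl.get_image(name): name is "side" or "top" or "wrist"; returns the picture (480x640x3 uint8, blue, green, red); there is no depth.
- ctrl.calibration(name): a dict with "fovy" (degrees; the focal length in pixels is half the picture's height over the tangent of half this angle, whatever the lens; pixels are square), "cx", "cy" (the principal point, pixels), "dist" ([k1, k2, p1, p2, k3] as OpenCV has them; the pictures are not rectified), "R" (3x3) and "t" (3): a world point X has camera coordinates R X + t; the wrist camera has in their place "hand_eye" (4x4, takes a point from camera to tool coordinates, whose origin is the TCP and whose axes are the tool frame's). Camera axes: x right, y down, z forward; pixel columns grow to the right and rows downward; lengths in m; the calibration is good to about 2 mm. A picture is of the moment at which its call begins: read the wrist's pose just before it. calibration takes no time and is no camera call.
- ctrl.finish_job(): hands the job in, once; it reports no verdict.
Trained networks look in the newest picture that a camera, given by its name, has taken for a name from the list of things; names that differ only in an ending like _2 or _b are one class to them, and where a whole thing is asked for, a point or a joint stands for the part that bears it (a point fixed in the world has none). Each returns a list of dicts, best first, with "conf" (0 to 1); they miss things now and then, are a little off and sometimes report something else, mostly with a low value. They report only what shows in the picture. A call takes as long as a camera call. They do not tell look-alikes from the thing itself.
- ctrl.boxes_of(thing, camera): "bbox" ([left, top, width, height] in pixels, round what is visible of it).
- ctrl.silhouettes(thing, camera): "pixels" (480x640 bool, what is visible of it) and "bbox" ([left, top, width, height] in pixels, round what is visible of it).
The state is a dict: "clock": time; "q": joint angles; "dq": joint speeds; "joint_torque": joint torques, N m; "tool_pos": TCP position; "eef_rot": TCP orientation; "contact_force": force on the tool from outside, world axes, zero at the start; "moment": the same for the moment, N m; "grip_width": finger opening in m.
Only numpy, scipy, OpenCV 4.12 (cv2) and the standard library are available. Lean on these libraries where they do the work, as an engineer would, in place of code of your own. Each camera call takes 0.05 s, during which the arm holds its last target. There are 200 camera calls.

### The job

Take the stack of four parts bins apart and put each bin in the bay of its own colour: sitting flat on the plate between the two stop bars, centred and lined up lengthways with the bay (either end may face you). Keep the bins upright so that nothing spills, set them down without dropping them, and leave the glass jar and the scanner where they are.

Things in the scene. Friction and masses are not known exactly. Their poses are not given: they have to be found in the camera images.
- yellow_bin_mid (a point): yellow open plastic bin of small parts, 136 long (x) x 56 wide (y) x 50 mm high, 0.1-0.45 kg; bottom in the stack. Point: its centre, 25 mm above its underside; x from the low labelled front wall to the high back wall, z up. Grip from above across the 56 mm width. Bins just rest on the rim below, backs about flush, shorter ones on top, so lower fronts stick out 24 mm.
- blue_bin_mid (a point): blue open plastic bin of small parts, 112 long (x) x 56 wide (y) x 50 mm high, 0.1-0.45 kg; second from the bottom in the stack. Point: its centre, 25 mm above its underside; x from the low labelled front wall to the high back wall, z up. Grip from above across the 56 mm width. Bins just rest on the rim below, backs about flush, shorter ones on top, so lower fronts stick out 24 mm.
- red_bin_mid (a point): red open plastic bin of small parts, 88 long (x) x 56 wide (y) x 50 mm high, 0.1-0.45 kg; third from the bottom in the stack. Point: its centre, 25 mm above its underside; x from the low labelled front wall to the high back wall, z up. Grip from above across the 56 mm width. Bins just rest on the rim below, backs about flush, shorter ones on top, so lower fronts stick out 24 mm.
- green_bin_mid (a point): green open plastic bin of small parts, 64 long (x) x 56 wide (y) x 50 mm high, 0.1-0.45 kg; top in the stack. Point: its centre, 25 mm above its underside; x from the low labelled front wall to the high back wall, z up. Grip from above across the 56 mm width. Bins just rest on the rim below, backs about flush, shorter ones on top, so lower fronts stick out 24 mm.
- yellow_bay_mid (a point): bay for the yellow bin: dark steel plate fixed to the bench, 172 long (x) x 72 wide (y) x 4 mm, with yellow lines and a yellow stop bar across each end (top 12 mm above the bench, 160 mm clear between the bars); long sides open. Point: centre of the plate's top face, 4 mm above the bench; z up. A bin set down has its centre 25 mm above it.
- blue_bay_mid (a point): bay for the blue bin: dark steel plate fixed to the bench, 148 long (x) x 72 wide (y) x 4 mm, with blue lines and a blue stop bar across each end (top 12 mm above the bench, 136 mm clear between the bars); long sides open. Point: centre of the plate's top face, 4 mm above the bench; z up. A bin set down has its centre 25 mm above it.
- red_bay_mid (a point): bay for the red bin: dark steel plate fixed to the bench, 124 long (x) x 72 wide (y) x 4 mm, with red lines and a red stop bar across each end (top 12 mm above the bench, 112 mm clear between the bars); long sides open. Point: centre of the plate's top face, 4 mm above the bench; z up. A bin set down has its centre 25 mm above it.
- green_bay_mid (a point): bay for the green bin: dark steel plate fixed to the bench, 100 long (x) x 72 wide (y) x 4 mm, with green lines and a green stop bar across each end (top 12 mm above the bench, 88 mm clear between the bars); long sides open. Point: centre of the plate's top face, 4 mm above the bench; z up. A bin set down has its centre 25 mm above it.
- jar_mid (a point): bystander: glass jar with a steel lid, 48 mm diameter, 62 mm high, standing at the far edge of the work area; the point is its centre, half-way up. Not to be moved.
- scanner_mid (a point): bystander: black hand-held code scanner lying on the bench, about 125 x 55 mm and 40 mm high, with a yellow key; the point is 24 mm above the bench in the middle of its handle. Not to be moved.
There are look-alikes about, which are no part of the job. What is shaped like the part that bears yellow_bin_mid but pink or turquoise is not meant.

How it is judged:
At the end, for the whole second after the job is handed in: Every bin stands in the bay of its own colour: centre within 15 mm of the bay's centre seen from above, underside on the plate (within 4 mm), upright within about 4.5 degrees, lengthways direction within 14 degrees of the bay's (either way round), released and at rest (horizontal distance between yellow_bin_mid and yellow_bay_mid below 0.015 m and z of yellow_bin_mid in the frame of yellow_bay_mid between 0.02 and 0.029 m and angle between the x axis of yellow_bin_mid and the x axis of yellow_bay_mid, either way round below 0.25 rad and angle between each of yellow_bin_mid, blue_bin_mid, red_bin_mid, green_bin_mid's own z axis and vertical below 0.08 rad and linear speed of each of yellow_bin, blue_bin, red_bin, green_bin below 0.02 m/s and angular speed of each of yellow_bin, blue_bin, red_bin, green_bin below 0.2 rad/s and horizontal distance between blue_bin_mid and blue_bay_mid below 0.015 m and z of blue_bin_mid in the frame of blue_bay_mid between 0.02 and 0.029 m and angle between the x axis of blue_bin_mid and the x axis of blue_bay_mid, either way round below 0.25 rad and horizontal distance between red_bin_mid and red_bay_mid below 0.015 m and z of red_bin_mid in the frame of red_bay_mid between 0.02 and 0.029 m and angle between the x axis of red_bin_mid and the x axis of red_bay_mid, either way round below 0.25 rad and horizontal distance between green_bin_mid and green_bay_mid below 0.015 m and z of green_bin_mid in the frame of green_bay_mid between 0.02 and 0.029 m and angle between the x axis of green_bin_mid and the x axis of green_bay_mid, either way round below 0.25 rad); the robot touches nothing.
It fails at once if a bin is tipped by more than 30 degrees (angle between any of yellow_bin_mid, blue_bin_mid, red_bin_mid, green_bin_mid's own z axis and vertical above 0.52 rad).
It fails at once if a bin is dropped or thrown (faster than 0.6 m/s while the fingers do not touch it) ((linear speed of yellow_bin above 0.6 m/s and contact force between the fingers and yellow_bin below 0.01 N) or (linear speed of blue_bin above 0.6 m/s and contact force between the fingers and blue_bin below 0.01 N) or (linear speed of red_bin above 0.6 m/s and contact force between the fingers and red_bin below 0.01 N) or (linear speed of green_bin above 0.6 m/s and contact force between the fingers and green_bin below 0.01 N)).
It fails at once if the jar is pushed more than 20 mm or tipped over (distance of jar_mid from where it was at the start of the episode above 0.02 m or angle between jar_mid's own z axis and vertical above 0.5 rad).
It fails at once if the scanner is pushed more than 20 mm or tipped over (distance of scanner_mid from where it was at the start of the episode above 0.02 m or angle between scanner_mid's own z axis and vertical above 0.5 rad).
It also fails if it takes over 136 s, if anything falls off the work surface, if the arm or the gripper's body presses on something with over 40 N, if the wrist force passes 120 N, or if a joint passes its speed limit or range.

## Working session

There is one attempt and no reset: what is moved stays moved. The work goes in short steps, Python scripts to look and compute and a tool call to move; the robot and the scene stay as the last step left them, time stands still between calls to the robot, and variables do not carry over. Pictures are saved under pics/ and viewed, about 12 in all and at most 16, crops included, and the job is handed in when it is done.

Besides the shell and the picture viewer there is one more tool, called after ">>>" as name(argument=value, ...) on one line, values as JSON. play_rows: Moves the arm, as the interface text tells. Its arguments: {"type":"object","properties":{"plan":{"type":"array","items":{"type":"array","items":{"type":"number"}}},"squeeze":{"type":"number"}},"required":["plan"]}

```bash
mkdir -p pics; cat > h.py <<'E'
import numpy as np, cv2
from scipy.spatial.transform import Rotation as Rn
from station import ctrl
def q2R(q): return Rn.from_quat([q[1],q[2],q[3],q[0]]).as_matrix()
def K(c):
    f=240/np.tan(np.radians(c["fovy"])/2); return np.array([[f,0,c["cx"]],[0,f,c["cy"]],[0,0,1]])
def cam(name,st=None):
    c=ctrl.calibration(name)
    if "R" in c: R,t=np.array(c["R"]),np.array(c["t"])
    else:
        st=st or ctrl.sense(); H=np.array(c["hand_eye"]); Rw=q2R(st["eef_rot"])
        Rc=Rw@H[:3,:3]; p=Rw@H[:3,3]+np.array(st["tool_pos"]); R=Rc.T; t=-R@p
    return K(c),np.array(c["dist"],float),R,t
def rays(C,px):
    k,d,R,t=C; u=cv2.undistortPoints(np.array(px,float).reshape(-1,1,2),k,d).reshape(-1,2)
    v=np.c_[u,np.ones(len(u))]@R; return -R.T@t, v
def onplane(C,px,z):
    o,v=rays(C,px); return o+v*((z-o[2])/v[:,2])[:,None]
def proj(C,X):
    k,d,R,t=C; return cv2.projectPoints(np.array(X,float).reshape(-1,1,3),cv2.Rodrigues(R)[0],t,k,d)[0].reshape(-1,2)
def tri(C1,p1,C2,p2):
    o1,v1=rays(C1,p1);o2,v2=rays(C2,p2);out=[]
    for a,b in zip(v1,v2):
        s=np.linalg.lstsq(np.c_[a,-b],o2-o1,rcond=None)[0]; A=o1+a*s[0];B=o2+b*s[1]
        out.append(np.r_[(A+B)/2,np.linalg.norm(A-B)])
    return np.array(out)
E
python3 - <<'E'
from h import *
np.set_printoptions(precision=3,suppress=True)
s=ctrl.sense(); print(s)
for n in("top","side","wrist"):
    cv2.imwrite(f"pics/{n}0.png",ctrl.get_image(n)); C=cam(n); print(n,-C[2].T@C[3],C[0][0,0],C[1])
for n in("top","side"):
  for c in "yellow blue red green".split():
    for k in("bin","bay"):
        print(n,c,k,[(np.round(b["bbox"]).tolist(),round(b["conf"],2)) for b in ctrl.boxes_of(f"{c}_{k}_mid",n)])
E
```

```text
{'clock': 0.0, 'q': array([ 1.199,  0.592,  0.048,  1.61 , -0.033,  0.943, -0.034]), 'dq': array([-0.001,  0.001, -0.   ,  0.   ,  0.001, -0.001,  0.   ]), 'joint_torque': array([ -0.001, -54.871,   1.546, -19.813,   0.009,   0.009,   0.   ]), 'tool_pos': array([ 0.199, -0.696,  0.207]), 'eef_rot': array([ 0.565, -0.564,  0.426, -0.425]), 'contact_force': array([-0.108,  0.72 , -0.363]), 'moment': array([0.003, 0.046, 0.028]), 'grip_width': 0.08548808658966099}
top [0.411 0.012 1.122] 481.8593327359666 [-0.089  0.     0.     0.     0.   ]
side [ 0.242 -0.622  0.825] 586.8927400993928 [-0.133  0.     0.     0.     0.   ]
wrist [ 0.263 -0.678  0.372] 339.3211793463363 [0.02 0.   0.   0.   0.  ]
top yellow bin [([254.0, 304.0, 23.0, 59.0], 0.85), ([307.0, 283.0, 25.0, 10.0], 0.7), ([345.0, 309.0, 62.0, 45.0], 0.67), ([305.0, 273.0, 26.0, 13.0], 0.18)]
top yellow bay [([166.0, 270.0, 40.0, 73.0], 0.7)]
top blue bin [([306.0, 273.0, 26.0, 10.0], 0.6)]
top blue bay [([364.0, 212.0, 42.0, 62.0], 0.59)]
top red bin [([304.0, 257.0, 28.0, 14.0], 0.56)]
top red bay [([438.0, 268.0, 34.0, 52.0], 0.64)]
top green bin [([304.0, 219.0, 30.0, 37.0], 0.73)]
top green bay [([235.0, 224.0, 41.0, 49.0], 0.76), ([306.0, 273.0, 24.0, 14.0], 0.16)]
side yellow bin [([162.0, 241.0, 80.0, 65.0], 0.93), ([261.0, 273.0, 79.0, 46.0], 0.87), ([235.0, 331.0, 41.0, 94.0], 0.74)]
side yellow bay [([149.0, 194.0, 89.0, 45.0], 0.74)]
side blue bin [([270.0, 254.0, 70.0, 42.0], 0.81)]
side blue bay [([329.0, 313.0, 92.0, 70.0], 0.77)]
side red bin [([281.0, 225.0, 63.0, 51.0], 0.61), ([329.0, 314.0, 92.0, 72.0], 0.45)]
side red bay [([309.0, 418.0, 100.0, 62.0], 0.75), ([258.0, 275.0, 84.0, 48.0], 0.66)]
side green bin [([292.0, 194.0, 54.0, 54.0], 0.75)]
side green bay [([258.0, 224.0, 35.0, 32.0], 0.79)]
```

View images.

```bash
python3 - <<'E'
import cv2
a=cv2.imread("pics/top0.png")[190:390,140:500]; cv2.imwrite("pics/v1.png",cv2.resize(a,None,fx=2.2,fy=2.2,interpolation=cv2.INTER_CUBIC))
E
```

```text
(no output)
```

View pics/top0.png

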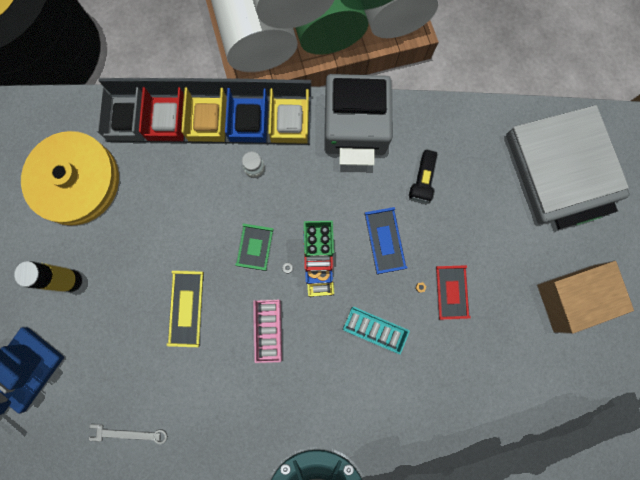

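View pics/side0.png

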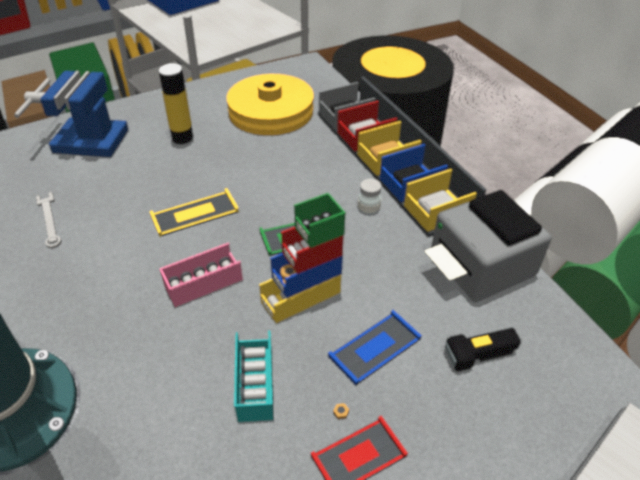

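View pics/v1.png

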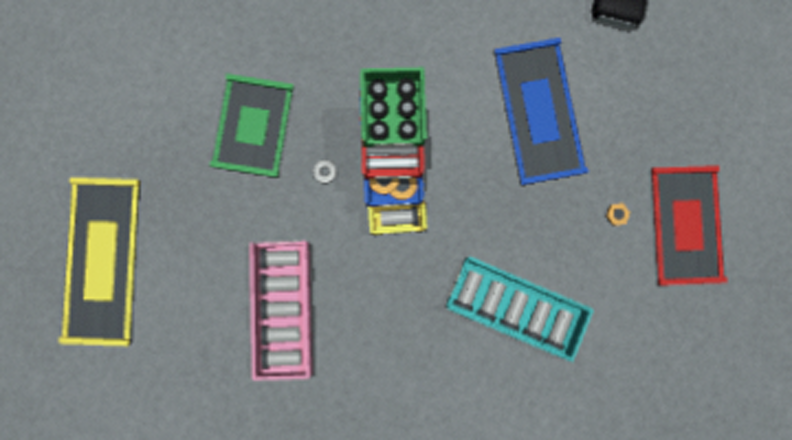

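Top view: the stack is at about (318,258), green on top, with red, blue and yellow fronts stepping toward the robot. Bays: yellow (186,309), green (255,247), blue (385,240), red (453,292). The yellow-bin candidates are pink (267,331), turquoise (375,330), and the yellow front (319,289) under the stack. The third one fits, as it is yellow and at the bottom of the stack. The enlarged crop confirms this. The jar is at (252,163) and the scanner at (424,176).

```bash
python3 - <<'E'
from h import *
np.set_printoptions(precision=3,suppress=True)
im={n:cv2.imread(f"pics/{n}0.png") for n in("top","side")}
bb={"top":dict(yellow=(166,270,40,76),blue=(360,205,52,72),red=(432,260,44,62),green=(232,222,44,52)),
"side":dict(yellow=(146,186,96,50),blue=(324,308,102,78),red=(306,414,104,66),green=(255,220,38,36))}
def mask(i,c):
    h=cv2.cvtColor(i,cv2.COLOR_BGR2HSV);H,S,V=h[...,0],h[...,1],h[...,2]
    r=dict(yellow=(22,35),blue=(105,125),green=(50,85))
    m=((H<8)|(H>172)) if c=="red" else (H>r[c][0])&(H<r[c][1])
    return (m&(S>110)&(V>50)).astype(np.uint8)
L=dict(yellow=.172,blue=.148,red=.124,green=.1)
for c in L:
  ctr={}
  for n in("top","side"):
    C=cam(n); x,y,w,h=bb[n][c]; m=np.zeros((480,640),np.uint8); m[y:y+h,x:x+w]=mask(im[n],c)[y:y+h,x:x+w]
    ys,xs=np.nonzero(m); P=onplane(C,np.c_[xs,ys],.006)[:,:2].astype(np.float32)
    hull=cv2.minAreaRect(P*1000)
    # inner patch centroid
    _,lab,st,ce=cv2.connectedComponentsWithStats(m)
    big=[(st[i][4],ce[i]) for i in range(1,len(st)) if st[i][4]>40]
    print(c,n,"rect",np.round(hull[0],1),np.round(hull[1],1),round(hull[2],1),"n",len(xs),[ (int(a),np.round(e,1),onplane(C,e,.004)[0]) for a,e in big])
    pc=min(big,key=lambda e:np.hypot(*(e[1]-[xs.mean(),ys.mean()])))[1]; ctr[n]=pc
  print("   tri",tri(cam("top"),[ctr["top"]],cam("side"),[ctr["side"]]))
C=cam("top")
for nm,p in dict(base=(317,470),jar=(252,165),scanner=(424,176),pink=(267,331),turq=(375,330)).items(): print(nm,onplane(C,[p],.03)[0])
# stack green top rim
m=mask(im["top"],"green"); m[:, :296]=0;m[:,340:]=0;m[:210]=0;m[270:]=0
ys,xs=np.nonzero(m)
for z in(.2,): print("green rim",cv2.minAreaRect((onplane(C,np.c_[xs,ys],z)[:,:2]*1000).astype(np.float32)))
H=np.array(ctrl.calibration("wrist")["hand_eye"]);print(H); print(q2R(ctrl.sense()["eef_rot"]))
E
```

```text
yellow top rect [420.9 309.6] [ 72.9 171.6] 89.0 n 967 [(497, array([185.4, 307.2]), array([0.423, 0.309, 0.004])), (470, array([185.2, 308.4]), array([0.42 , 0.31 , 0.004]))]
yellow side rect [420.8 309.1] [ 81.4 174. ] 89.6 n 948 [(542, array([193.6, 213. ]), array([0.418, 0.305, 0.004])), (406, array([193.8, 211.9]), array([0.42 , 0.308, 0.004]))]
   tri [[ 0.421  0.311 -0.002  0.003]]
blue top rect [ 588.  -152.3] [149.5  72. ] 11.0 n 856 [(477, array([385.2, 240. ]), array([ 0.588, -0.152,  0.004])), (379, array([385.1, 240.1]), array([ 0.588, -0.152,  0.004]))]
blue side rect [ 588.6 -152.5] [152.   74.3] 11.3 n 1515 [(888, array([373.8, 348.5]), array([ 0.584, -0.156,  0.004])), (627, array([374.5, 346.4]), array([ 0.587, -0.153,  0.004]))]
   tri [[ 0.588 -0.153 -0.002  0.002]]
red top rect [ 467.5 -310.9] [124.4  73.8] 3.1 n 725 [(429, array([452., 292.]), array([ 0.467, -0.31 ,  0.004])), (296, array([452.4, 292. ]), array([ 0.467, -0.311,  0.004]))]
red side rect [ 468.8 -311.1] [126.4  74.1] 2.9 n 1633 [(907, array([362.3, 449.9]), array([ 0.477, -0.307,  0.004])), (726, 
[... 163 characters left out ...]
54.4, 246.3]), array([0.567, 0.155, 0.004])), (203, array([254.4, 246.8]), array([0.566, 0.155, 0.004]))]
green side rect [534.6 157.3] [73.2 35.9] 80.2 n 120 [(103, array([267.4, 242.9]), array([0.522, 0.155, 0.004]))]
   tri [[ 0.547  0.161 -0.006  0.043]]
base [0.073 0.    0.03 ]
jar [0.756 0.164 0.03 ]
scanner [ 0.739 -0.242  0.03 ]
pink [0.373 0.117 0.03 ]
turq [ 0.379 -0.125  0.03 ]
green rim ((558.5452270507812, 6.451330184936523), (66.87423706054688, 55.99504089355469), 1.2161177396774292)
[[ 1.     0.     0.002  0.   ]
 [-0.002 -0.269  0.963 -0.166]
 [ 0.    -0.963 -0.269  0.067]
 [ 0.     0.     0.     1.   ]]
[[ 0.275 -0.     0.961]
 [-0.961  0.     0.275]
 [-0.    -1.    -0.   ]]
```

```bash
cat >> h.py <<'E'
def go(x,y,z,yaw):
    """tool-axes shift/turn from the present pose to TCP x,y,z, tool z at yaw deg, tool pointing down"""
    s=ctrl.sense(); R=q2R(s["eef_rot"]); c,n=np.cos(np.radians(yaw)),np.sin(np.radians(yaw))
    G=np.array([[n,0,c],[-c,0,n],[0,-1,0]]); d=R.T@(np.array([x,y,z])-s["tool_pos"]); r=Rn.from_matrix(R.T@G).as_rotvec()
    print("go",np.round(d,4),np.round(r,4),"dist",round(float(np.linalg.norm(d)),3))
E
python3 -c "
from h import *
go(.56,0.006,.36,0)"
```

```text
go [-0.5767 -0.1523  0.54  ] [ 0.      0.2788 -0.    ] dist 0.805
```

>>> play_rows(plan=[[-0.03,-0.008,0.03,0,0.02,0,1],[-0.06,-0.016,0.056,0,0.04,0,1],[-0.09,-0.024,0.084,0,0.06,0,1],[-0.12,-0.032,0.112,0,0.08,0,1],[-0.15,-0.04,0.14,0,0.1,0,1],[-0.18,-0.048,0.168,0,0.12,0,1],[-0.21,-0.056,0.196,0,0.14,0,1],[-0.24,-0.064,0.224,0,0.16,0,1],[-0.27,-0.072,0.252,0,0.18,0,1],[-0.29,-0.076,0.27,0,0.2,0,1]])

```text
clock: 1.78
tool_pos: [0.3816, -0.3402, 0.2849]
eef_rot: [0.521, -0.519, 0.479, -0.48]
contact_force: [1.3, -0.7, -0.0]
grip_width: 0.0853
```

```bash
python3 -c "
from h import *
s=ctrl.sense();print(s['clock'],s['tool_pos'],s['q']);go(.56,0.006,.36,0)"
```

```text
1.7833 [ 0.38157324 -0.34018886  0.28488889] [ 0.62876481  0.22895926  0.0141239   2.00182624 -0.00599431  0.90922496
 -0.84290309]
go [-0.3305 -0.0746  0.2062] [-0.0022  0.0817 -0.0002] dist 0.397
```

>>> play_rows(plan=[[-0.03,-0.008,0.02,0,0.02,0,1],[-0.064,-0.016,0.04,0,0.04,0,1],[-0.098,-0.024,0.06,0,0.06,0,1],[-0.132,-0.032,0.08,0,0.08,0,1],[-0.166,-0.04,0.1,0,0.08,0,1],[-0.2,-0.048,0.122,0,0.08,0,1],[-0.234,-0.056,0.144,0,0.08,0,1],[-0.268,-0.064,0.166,0,0.08,0,1],[-0.3,-0.07,0.186,0,0.08,0,1],[-0.33,-0.075,0.206,0,0.08,0,1]])

```text
clock: 2.62
tool_pos: [0.5594, 0.0037, 0.3597]
eef_rot: [0.5, -0.5, 0.5, -0.5]
contact_force: [0.9, 0.6, -0.5]
grip_width: 0.0855
```

```bash
cat > look.py <<'E'
import sys; from h import *
# fit rim rectangle of a coloured bin in wrist picture: print boxes and save picture
tag=sys.argv[1]; s=ctrl.sense(); im=ctrl.get_image("wrist"); cv2.imwrite(f"pics/{tag}.png",im)
import json; json.dump({"tool_pos":list(map(float,s["tool_pos"])),"eef_rot":list(map(float,s["eef_rot"]))},open(f"pics/{tag}.json","w"))
print(s["clock"],s["tool_pos"],s["contact_force"])
for c in sys.argv[2:]:
    for b in ctrl.silhouettes(f"{c}_bin_mid","wrist")[:2]:
        ys,xs=np.nonzero(b["pixels"]); print(c,round(b["conf"],2),np.round(b["bbox"]),cv2.minAreaRect(np.c_[xs,ys].astype(np.float32)))
E
python3 look.py w1 green red blue yellow
```

```text
2.6167 [0.55942376 0.00373957 0.35970012] [ 0.94326349  0.57515678 -0.50546754]
green 0.65 [287. 180.  58.  68.] ((318.1584167480469, 213.3258056640625), (68.87433624267578, 58.41000747680664), 87.27368927001953)
red 0.82 [294. 176.  54.  82.] ((317.1858215332031, 215.28762817382812), (78.69200134277344, 48.8914794921875), 86.18592071533203)
blue 0.65 [291. 169.  53.  91.] ((318.5436706542969, 215.08935546875), (87.13165283203125, 43.17799758911133), 85.76361083984375)
yellow 0.92 [356. 269.  70.  67.] ((392.6574401855469, 302.77423095703125), (73.33503723144531, 43.60942840576172), 20.85445785522461)
yellow 0.68 [226. 260.  48.  93.] ((249.9112548828125, 308.3179931640625), (91.4433822631836, 44.0388298034668), 84.5596694946289)
```

View pics/w1.png

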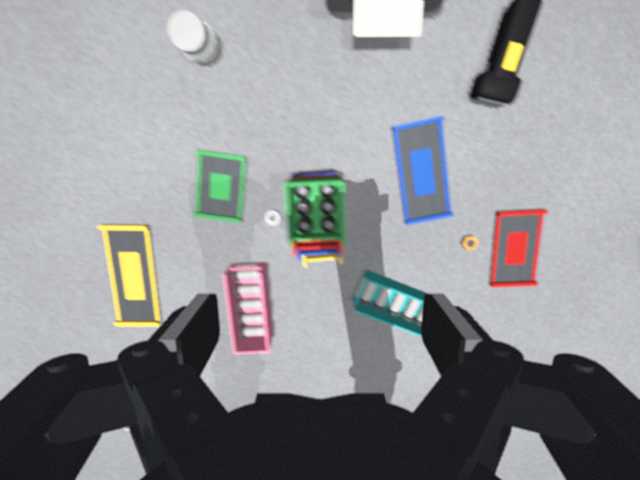

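```bash
python3 - <<'E'
import cv2,numpy as np
a=cv2.imread("pics/side0.png")[180:330,240:360]; b=cv2.imread("pics/w1.png")[150:280,260:380]
a=cv2.resize(a,None,fx=4,fy=4,interpolation=cv2.INTER_CUBIC);b=cv2.resize(b,(370,400),interpolation=cv2.INTER_CUBIC)
o=np.zeros((600,800,3),np.uint8);o[:,:480]=a[:600];o[:400,480:]=b[:,:320];cv2.imwrite("pics/v2.png",o)
E
```

```text
(no output)
```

View pics/v2.png

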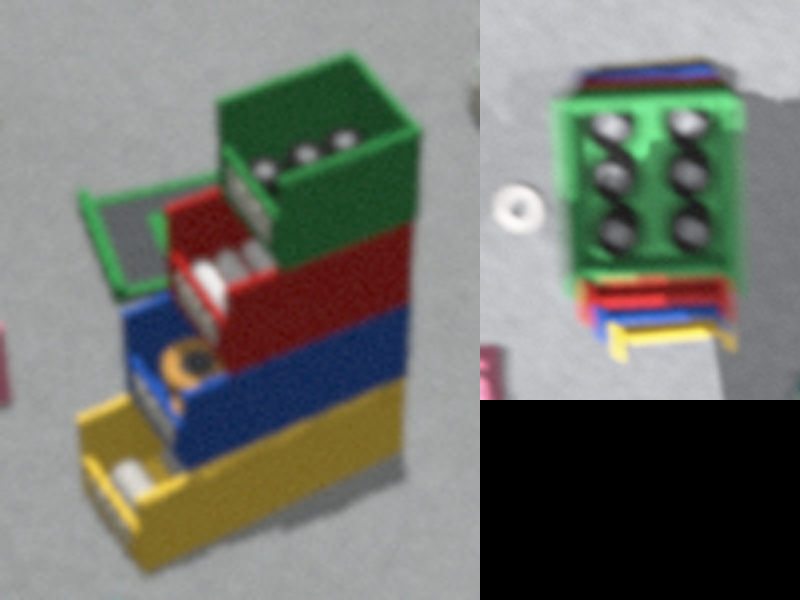

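The side crop shows the order green, red, blue, yellow from the top, with full-height side walls and low fronts facing the robot. The wrist crop shows the green rim fully visible around (316,210). Next I'll fit a box to its outline in all three views.

```bash
cat > fit.py <<'E'
from h import *
from scipy.optimize import minimize
LEN=dict(yellow=.136,blue=.112,red=.088,green=.064)
def cmask(i,c):
    h=cv2.cvtColor(i,cv2.COLOR_BGR2HSV);H,S,V=h[...,0],h[...,1],h[...,2]
    r=dict(yellow=(20,36),blue=(103,128),green=(50,85))
    m=((H<8)|(H>172)) if c=="red" else (H>r[c][0])&(H<r[c][1])
    return (m&(S>90)&(V>35)).astype(np.uint8)
def box(p,c):
    x,y,z,a=p; l=LEN[c]/2; B=np.array([[i*l,j*.028,k*.025] for i in(-1,1) for j in(-1,1) for k in(-1,1)])
    return B@np.array([[np.cos(a),np.sin(a),0],[-np.sin(a),np.cos(a),0],[0,0,1]])+[x,y,z]
def outline(C,p,c,S=4):
    m=np.zeros((480*S,640*S),np.uint8)
    h=cv2.convexHull(proj(C,box(p,c)).astype(np.float32)); cv2.fillConvexPoly(m,np.round((h+.5)*S).astype(int),1); return m
def fit(c,views,p0,pad=7,fixz=None,hold=None):
    """views: list of (C,img). returns (x,y,z,yaw)"""
    obs=[]
    for C,i in views:
        m=cmask(i,c); x,y,w,h=cv2.boundingRect(proj(C,box(p0,c)).astype(np.float32)); q=np.zeros_like(m)
        q[max(y-pad,0):y+h+pad,max(x-pad,0):x+w+pad]=m[max(y-pad,0):y+h+pad,max(x-pad,0):x+w+pad]
        _,lab,st,_=cv2.connectedComponentsWithStats(cv2.dilate(q,np.ones((3,3)))); q=q*(lab==1+np.argmax(st[1:,4]))
        ys,xs=np.nonzero(q); hh=cv2.convexHull((np.c_[xs,ys]*4+2).astype(np.int32)); M=np.zeros((1920,2560),np.uint8)
        cv2.fillConvexPoly(M,hh,1); obs.append((C,cv2.dilate(M,np.ones((5,5)))))
    def iou(p): 
        r=[]
        for C,M in obs:
            o=outline(C,p,c); r.append((o&M).sum()/max((o|M).sum(),1))
        return r
    f=lambda v: -sum(iou([v[0]/100,v[1]/100,(v[2]/100 if fixz is None else fixz),v[3]/10]))
    v0=np.array([p0[0]*100,p0[1]*100,p0[2]*100,p0[3]*10])
    sx=np.vstack([v0]+[v0+d for d in np.eye(4)*[1,1,1,1]])
    r=minimize(f,v0,method="Nelder-Mead",options=dict(initial_simplex=sx,maxfev=220,xatol=.01,fatol=1e-4)); v=r.x
    p=[v[0]/100,v[1]/100,v[2]/100 if fixz is None else fixz,v[3]/10]
    print(c,"xyz",np.round(p[:3],4),"yaw deg",round(np.degrees(p[3]),1),"iou",np.round(iou(p),3)); return p
def load(tag):
    import json; return cam("wrist",json.load(open(f"pics/{tag}.json"))),cv2.imread(f"pics/{tag}.png")
E
python3 - <<'E'
from fit import *
T=(cam("top"),cv2.imread("pics/top0.png"));S=(cam("side"),cv2.imread("pics/side0.png"));W=load("w1")
S[1][:,:293]=0
p0=[.56,.006,.175,0.02]
fit("green",[T,W,S],p0);fit("green",[T,S],p0);fit("green",[W,S],p0);fit("green",[T,W],p0)
E
```

```text
green xyz [0.5611 0.0068 0.174 ] yaw deg 2.3 iou [0.966 0.881 0.968]
green xyz [0.561  0.0064 0.1742] yaw deg 2.0 iou [0.965 0.966]
green xyz [0.5612 0.007  0.1737] yaw deg 2.0 iou [0.883 0.966]
green xyz [0.5619 0.0069 0.1706] yaw deg 2.1 iou [0.964 0.892]
```

>>> play_rows(plan=[[-0.003,0.03,0.0015,0,-0.038,0,1],[-0.003,0.06,0.0015,0,-0.038,0,1],[-0.003,0.09,0.0015,0,-0.038,0,1],[-0.003,0.12,0.0015,0,-0.038,0,1],[-0.003,0.145,0.0015,0,-0.038,0,1],[-0.003,0.165,0.0015,0,-0.038,0,1],[-0.003,0.18,0.0015,0,-0.038,0,1],[-0.003,0.192,0.0015,0,-0.038,0,1],[-0.003,0.198,0.0015,0,-0.038,0,1],[-0.003,0.198,0.0015,0,-0.038,0,1]])

```text
clock: 3.7
tool_pos: [0.5585, 0.0023, 0.1593]
eef_rot: [-0.507, 0.51, -0.492, 0.491]
contact_force: [-0.9, -0.1, 0.0]
grip_width: 0.0855
```

>>> play_rows(plan=[[0,0,0,0,0,0,0.5],[0,0,0,0,0,0,0.4],[0,0,0,0,0,0,0.3],[0,0,0,0,0,0,0.2],[0,0,0,0,0,0,0.0],[0,0,0,0,0,0,-0.2],[0,0,0,0,0,0,-0.4],[0,0,0,0,0,0,-0.6],[0,0,0,0,0,0,-0.8],[0,0,0,0,0,0,-1]], squeeze=45)

```text
clock: 4.53
tool_pos: [0.561, 0.0048, 0.1621]
eef_rot: [0.51, -0.509, 0.49, -0.491]
contact_force: [-1.9, 1.7, 4.6]
grip_width: 0.0546
```

>>> play_rows(plan=[[0,-0.005,0,0,0,0,-1],[0,-0.012,0,0,0,0,-1],[0,-0.022,0,0,0,0,-1],[0,-0.034,0,0,0,0,-1],[0,-0.046,0,0,0,0,-1],[0,-0.056,0,0,0,0,-1],[0,-0.06,0,0,0,0,-1],[0,-0.06,0,0,0,0,-1]])

```text
clock: 5.2
tool_pos: [0.561, 0.0043, 0.2222]
eef_rot: [0.51, -0.508, 0.49, -0.491]
contact_force: [-0.3, -0.2, -2.4]
grip_width: 0.0548
```

```bash
python3 - <<'E'
from fit import *
s=ctrl.sense(); print(s["tool_pos"],s["contact_force"])
T=(cam("top"),ctrl.get_image("top"));S=(cam("side"),ctrl.get_image("side"))
cv2.imwrite("pics/t2.png",T[1]);cv2.imwrite("pics/s2.png",S[1]); S[1][:,:293]=0
fit("green",[S],[.561,.007,.234,.035],fixz=.234)
fit("red",[T,S],[.549,.006,.125,.02]);
go(.567,.155,.22,-7.8)
E
```

```text
[0.56104209 0.00427474 0.2221691 ] [-0.26575693 -0.15001748 -2.35215494]
green xyz [0.5603 0.0045 0.234 ] yaw deg -6.6 iou [0.908]Traceback (most recent call last):
  File "<stdin>", line 6, in <module>
  File "fit.py", line 21, in fit
    _,lab,st,_=cv2.connectedComponentsWithStats(cv2.dilate(q,np.ones((3,3)))); q=q*(lab==1+np.argmax(st[1:,4]))
                                                                                           ~~~~~~~~~^^^^^^^^^^
    return _wrapfunc(a, 'argmax', axis=axis, out=out, **kwds)
    return bound(*args, **kwds)
ValueError: attempt to get argmax of an empty sequence
```

View pics/s2.png

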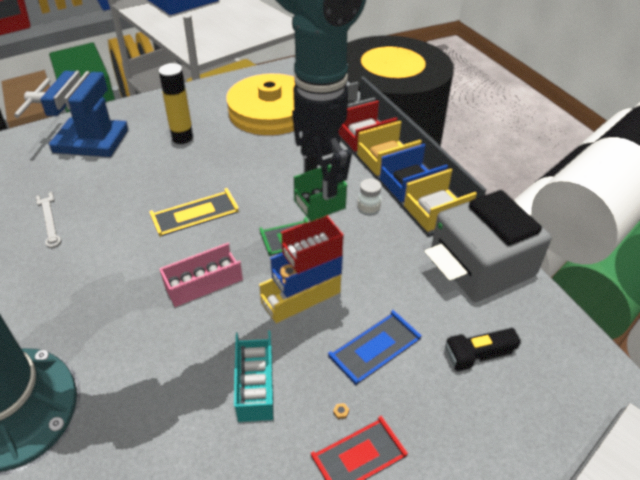

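```bash
python3 -c "
from h import *
go(.567,.154,.222,-7.8)"
```

```text
go [-0.1495 -0.0014  0.0126] [0.0003 0.1729 0.0002] dist 0.15
```

>>> play_rows(plan=[[-0.006,0,0,0,0.01,0,-1],[-0.02,0,0.002,0,0.025,0,-1],[-0.042,0,0.004,0,0.05,0,-1],[-0.067,0,0.006,0,0.08,0,-1],[-0.092,0,0.008,0,0.11,0,-1],[-0.115,0,0.01,0,0.14,0,-1],[-0.135,0,0.012,0,0.16,0,-1],[-0.145,0,0.0125,0,0.17,0,-1],[-0.1495,0,0.0126,0,0.173,0,-1],[-0.1495,0,0.0126,0,0.173,0,-1]])

```text
clock: 6.13
tool_pos: [0.5665, 0.156, 0.2199]
eef_rot: [0.465, -0.466, 0.533, -0.532]
contact_force: [-0.5, -0.4, -2.1]
grip_width: 0.0546
```

>>> play_rows(plan=[[0,0.01,0,0,0,0,-1],[0,0.03,0,0,0,0,-1],[0,0.055,0,0,0,0,-1],[0,0.08,0,0,0,0,-1],[0,0.105,0,0,0,0,-1],[0,0.13,0,0,0,0,-1],[0,0.15,0,0,0,0,-1],[0,0.165,0,0,0,0,-1],[0,0.175,0,0,0,0,-1],[0,0.18,0,0,0,0,-1]])

```text
clock: 6.97
tool_pos: [0.5662, 0.1522, 0.0387]
eef_rot: [0.463, -0.466, 0.533, -0.533]
contact_force: [-0.4, 0.9, -1.9]
grip_width: 0.055
```

```bash
python3 - <<'E'
from fit import *
s=ctrl.sense(); print(s["clock"],s["tool_pos"],s["contact_force"])
S=(cam("side"),ctrl.get_image("side"));cv2.imwrite("pics/s3.png",S[1])
go(.567,.154,.016,-7.8)
E
```

```text
6.9667 [0.56616624 0.15220802 0.03868579] [-0.35736591  0.86738722 -1.94562529]
go [-0.0015  0.0228  0.0006] [ 0.0025 -0.0014  0.0018] dist 0.023
```

>>> play_rows(plan=[[0,0.005,0,0,0,0,-1],[0,0.01,0,0,0,0,-1],[0,0.014,0,0,0,0,-1],[0,0.017,0,0,0,0,-1],[0,0.0195,0,0,0,0,-1],[0,0.0205,0,0,0,0,-1],[0,0.0205,0,0,0,0,-1],[0,0.0205,0,0,0,0,-1]])

```text
clock: 7.68
tool_pos: [0.5673, 0.1542, 0.0203]
eef_rot: [-0.465, 0.465, -0.533, 0.533]
contact_force: [0.5, 0.4, 0.1]
grip_width: 0.0548
```

>>> play_rows(plan=[[0,0.001,0,0,0,0,-1],[0,0.001,0,0,0,0,-1],[0,0.001,0,0,0,0,-1]])

```text
clock: 7.93
tool_pos: [0.5673, 0.1542, 0.0193]
eef_rot: [-0.465, 0.465, -0.533, 0.533]
contact_force: [0.3, 0.1, -1.1]
grip_width: 0.0545
```

>>> play_rows(plan=[[0,0.001,0,0,0,0,-1],[0,0.002,0,0,0,0,-1],[0,0.002,0,0,0,0,-1],[0,0.002,0,0,0,0,-1]])

```text
clock: 8.27
tool_pos: [0.5672, 0.1541, 0.0171]
eef_rot: [0.465, -0.465, 0.533, -0.533]
contact_force: [0.6, -0.1, -0.4]
grip_width: 0.0545
```

>>> play_rows(plan=[[0,0.001,0,0,0,0,-1],[0,0.002,0,0,0,0,-1],[0,0.002,0,0,0,0,-1],[0,0.002,0,0,0,0,-1]])

```text
clock: 8.6
tool_pos: [0.5673, 0.1543, 0.0162]
eef_rot: [-0.465, 0.465, -0.533, 0.533]
contact_force: [-2.2, -0.1, 7.1]
grip_width: 0.055
```

Contact with the plate (7 N). I'll release and rise.

>>> play_rows(plan=[[0,0,0,0,0,0,-0.2],[0,0,0,0,0,0,0.2],[0,0,0,0,0,0,0.6],[0,0,0,0,0,0,1],[0,0,0,0,0,0,1],[0,0,0,0,0,0,1],[0,-0.005,0,0,0,0,1],[0,-0.02,0,0,0,0,1],[0,-0.04,0,0,0,0,1],[0,-0.07,0,0,0,0,1]])

```text
clock: 9.43
tool_pos: [0.5654, 0.1535, 0.0842]
eef_rot: [0.463, -0.466, 0.533, -0.532]
contact_force: [0.0, -0.4, 0.3]
grip_width: 0.0855
```

```bash
python3 -c "
from h import *
go(.549,.004,.31,1.5)"
```

```text
go [ 0.1509 -0.2255  0.003 ] [ 0.0046 -0.1622  0.0018] dist 0.271
```

>>> play_rows(plan=[[0,-0.035,0,0,0,0,1],[0,-0.07,0,0,0,0,1],[0,-0.105,0,0,-0.02,0,1],[0.02,-0.14,0,0,-0.05,0,1],[0.045,-0.17,0.001,0,-0.08,0,1],[0.075,-0.195,0.001,0,-0.11,0,1],[0.105,-0.215,0.002,0,-0.13,0,1],[0.13,-0.223,0.003,0,-0.15,0,1],[0.151,-0.226,0.003,0,-0.162,0,1],[0.151,-0.226,0.003,0,-0.162,0,1]])

```text
clock: 10.27
tool_pos: [0.5494, -0.0022, 0.3127]
eef_rot: [-0.504, 0.505, -0.494, 0.497]
contact_force: [-0.3, -0.4, 0.1]
grip_width: 0.086
```

```bash
python3 look.py w2 red; python3 - <<'E'
from fit import *
S=(cam("side"),ctrl.get_image("side"));T=(cam("top"),ctrl.get_image("top"));W=load("w2");cv2.imwrite("pics/t4.png",T[1])
p=fit("red",[W,S],[.549,.006,.124,.02]); fit("red",[S],[.549,.006,.124,.02],fixz=.124)
fit("green",[W,S],[.567,.155,.029,-.136]); 
go(p[0],p[1]-.002,.112,np.degrees(p[3]))
E
```

```text
10.2667 [ 0.54943189 -0.00221967  0.31269253] [-0.28462419 -0.40056036  0.14097675]
red 0.91 [281. 171.  61.  90.] ((310.5, 215.0), (90.0, 59.0), 90.0)
red xyz [0.5471 0.0058 0.1266] yaw deg 2.3 iou [0.962 0.98 ]
red xyz [0.5482 0.0083 0.124 ] yaw deg 2.1 iou [0.978]
green xyz [0.559  0.1499 0.0344] yaw deg -4.7 iou [0.696 0.69 ]
go [ 0.0021  0.1989 -0.0022] [ 0.0006 -0.0128 -0.0009] dist 0.199
```

View pics/w2.png

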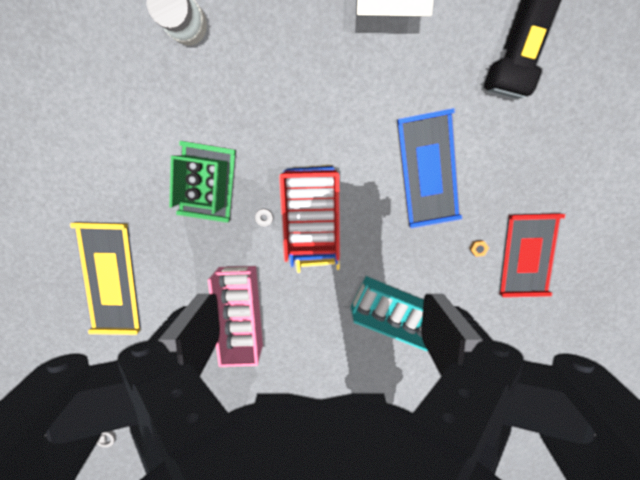

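>>> play_rows(plan=[[0,0.03,-0.002,0,-0.012,0,1],[0,0.06,-0.002,0,-0.012,0,1],[0,0.09,-0.002,0,-0.012,0,1],[0,0.12,-0.002,0,-0.012,0,1],[0,0.145,-0.002,0,-0.012,0,1],[0,0.165,-0.002,0,-0.012,0,1],[0,0.18,-0.002,0,-0.012,0,1],[0,0.192,-0.002,0,-0.012,0,1],[0,0.198,-0.002,0,-0.012,0,1],[0,0.198,-0.002,0,-0.012,0,1]])

```text
clock: 11.3
tool_pos: [0.5466, 0.0057, 0.1115]
eef_rot: [-0.509, 0.511, -0.491, 0.489]
contact_force: [-1.1, 0.2, -0.1]
grip_width: 0.0854
```

>>> play_rows(plan=[[0,0,0,0,0,0,0.5],[0,0,0,0,0,0,0.4],[0,0,0,0,0,0,0.3],[0,0,0,0,0,0,0.2],[0,0,0,0,0,0,0.0],[0,0,0,0,0,0,-0.2],[0,0,0,0,0,0,-0.4],[0,0,0,0,0,0,-0.6],[0,0,0,0,0,0,-0.8],[0,0,0,0,0,0,-1]], squeeze=45)

```text
clock: 12.13
tool_pos: [0.5486, 0.0049, 0.1145]
eef_rot: [0.51, -0.509, 0.49, -0.491]
contact_force: [-1.0, 1.9, 7.0]
grip_width: 0.0548
```

>>> play_rows(plan=[[0,-0.005,0,0,0,0,-1],[0,-0.012,0,0,0,0,-1],[0,-0.022,0,0,0,0,-1],[0,-0.034,0,0,0,0,-1],[0,-0.046,0,0,0,0,-1],[0,-0.056,0,0,0,0,-1],[0,-0.06,0,0,0,0,-1],[0,-0.06,0,0,0,0,-1]])

```text
clock: 12.8
tool_pos: [0.5485, 0.0039, 0.1746]
eef_rot: [0.51, -0.509, 0.49, -0.491]
contact_force: [0.9, 0.1, -2.5]
grip_width: 0.0546
```

```bash
python3 - <<'E'
from fit import *
S=(cam("side"),ctrl.get_image("side"));cv2.imwrite("pics/s5.png",S[1])
s=ctrl.sense(); print(s["tool_pos"],s["contact_force"]); p=s["tool_pos"]
fit("blue",[S],[.535,.006,.075,.03],fixz=.075)
fit("red",[S],[p[0],p[1],p[2]+.012,.035],fixz=p[2]+.012)
go(.4675,-.312,.172,3.1)
E
```

```text
[0.54795858 0.00391706 0.17374363] [-0.59407046 -0.13424962 -1.31036249]
blue xyz [0.5381 0.0074 0.075 ] yaw deg 3.3 iou [0.955]
red xyz [0.5479 0.004  0.1857] yaw deg 2.1 iou [0.935]
go [ 0.3127  0.0017 -0.0923] [-0.0011 -0.0165  0.0002] dist 0.326
```

>>> play_rows(plan=[[0.008,0,-0.002,0,-0.001,0,-1],[0.026,0,-0.008,0,-0.002,0,-1],[0.055,0,-0.016,0,-0.003,0,-1],[0.09,0,-0.027,0,-0.005,0,-1],[0.125,0,-0.037,0,-0.007,0,-1],[0.16,0,-0.047,0,-0.009,0,-1],[0.195,0,-0.058,0,-0.011,0,-1],[0.23,0,-0.068,0,-0.013,0,-1],[0.262,0,-0.077,0,-0.015,0,-1],[0.285,0,-0.084,0,-0.016,0,-1]])

```text
clock: 13.68
tool_pos: [0.4718, -0.2882, 0.1723]
eef_rot: [-0.511, 0.513, -0.488, 0.487]
contact_force: [0.9, -0.3, -2.4]
grip_width: 0.0543
```

>>> play_rows(plan=[[0.015,0,-0.004,0,-0.001,0,-1],[0.024,0.01,-0.007,0,-0.001,0,-1],[0.0277,0.025,-0.0083,0,-0.001,0,-1],[0.0277,0.045,-0.0083,0,-0.001,0,-1],[0.0277,0.07,-0.0083,0,-0.001,0,-1],[0.0277,0.095,-0.0083,0,-0.001,0,-1],[0.0277,0.115,-0.0083,0,-0.001,0,-1],[0.0277,0.128,-0.0083,0,-0.001,0,-1],[0.0277,0.133,-0.0083,0,-0.001,0,-1],[0.0277,0.133,-0.0083,0,-0.001,0,-1]])

```text
clock: 14.52
tool_pos: [0.4664, -0.3105, 0.0381]
eef_rot: [-0.514, 0.514, -0.487, 0.484]
contact_force: [0.1, 0.6, -3.1]
grip_width: 0.0545
```

```bash
python3 - <<'E'
from fit import *
s=ctrl.sense(); print(s["clock"],s["tool_pos"],s["contact_force"])
S=(cam("side"),ctrl.get_image("side"))
p=s["tool_pos"]; fit("red",[S],[p[0],p[1],p[2]+.012,.054],fixz=p[2]+.012)
go(.4675,-.312,.018,3.1)
T=(cam("top"),ctrl.get_image("top")); cv2.imwrite("pics/t6.png",T[1])
fit("green",[T],[.567,.155,.029,-.136],fixz=.029); fit("blue",[T,S],[.537,.006,.075,.03])
E
```

```text
14.5167 [ 0.46638641 -0.31054355  0.03807118] [ 0.11217241  0.58913301 -3.05335591]
red xyz [ 0.4346 -0.3152  0.0501] yaw deg 9.2 iou [0.81]
go [0.0009 0.0212 0.0002] [ 0.0016  0.0016 -0.0014] dist 0.021
green xyz [0.5747 0.1531 0.029 ] yaw deg -11.3 iou [0.61]
blue xyz [0.5376 0.0074 0.0747] yaw deg 3.9 iou [0.926 0.553]
```

>>> play_rows(plan=[[0,0.006,0,0,0,0,-1],[0,0.012,0,0,0,0,-1],[0,0.016,0,0,0,0,-1],[0,0.018,0,0,0,0,-1],[0,0.019,0,0,0,0,-1],[0,0.02,0,0,0,0,-1],[0,0.021,0,0,0,0,-1],[0,0.021,0,0,0,0,-1],[0,0.021,0,0,0,0,-1]])

```text
clock: 15.37
tool_pos: [0.4678, -0.312, 0.0193]
eef_rot: [-0.514, 0.514, -0.486, 0.486]
contact_force: [0.1, -0.6, -2.6]
grip_width: 0.0545
```

>>> play_rows(plan=[[0,0.0007,0,0,0,0,-1],[0,0.0014,0,0,0,0,-1],[0,0.002,0,0,0,0,-1],[0,0.0023,0,0,0,0,-1],[0,0.0023,0,0,0,0,-1],[0,0.0023,0,0,0,0,-1]])

```text
clock: 15.87
tool_pos: [0.4678, -0.312, 0.0185]
eef_rot: [-0.513, 0.514, -0.486, 0.486]
contact_force: [-2.0, 1.3, 9.5]
grip_width: 0.0549
```

Contact (9.5 N). I'll release and rise.

>>> play_rows(plan=[[0,0,0,0,0,0,-0.2],[0,0,0,0,0,0,0.2],[0,0,0,0,0,0,0.6],[0,0,0,0,0,0,1],[0,0,0,0,0,0,1],[0,0,0,0,0,0,1],[0,-0.005,0,0,0,0,1],[0,-0.02,0,0,0,0,1],[0,-0.05,0,0,0,0,1],[0,-0.08,0,0,0,0,1]])

```text
clock: 16.7
tool_pos: [0.4667, -0.3114, 0.0969]
eef_rot: [-0.513, 0.514, -0.487, 0.485]
contact_force: [2.1, -1.1, -0.1]
grip_width: 0.0853
```

```bash
python3 -c "
from h import *
go(.5375,.0045,.26,3.5)"
```

```text
go [-0.3118 -0.1627  0.0876] [ 0.0027 -0.0061 -0.0018] dist 0.362
```

>>> play_rows(plan=[[-0.01,-0.03,0.003,0,0,0,1],[-0.035,-0.06,0.01,0,-0.002,0,1],[-0.065,-0.085,0.018,0,-0.006,0,1],[-0.1,-0.105,0.028,0,-0.006,0,1],[-0.135,-0.12,0.038,0,-0.006,0,1],[-0.17,-0.135,0.048,0,-0.006,0,1],[-0.205,-0.145,0.058,0,-0.006,0,1],[-0.24,-0.155,0.068,0,-0.006,0,1],[-0.275,-0.163,0.078,0,-0.006,0,1],[-0.3,-0.163,0.085,0,-0.006,0,1]])

```text
clock: 17.53
tool_pos: [0.5377, -0.0036, 0.2622]
eef_rot: [0.517, -0.514, 0.483, -0.484]
contact_force: [0.7, -0.3, 0.6]
grip_width: 0.0852
```

>>> play_rows(plan=[[-0.012,0,0.0026,0,0,0,1],[-0.012,0,0.0026,0,0,0,1],[-0.012,0,0.0026,0,0,0,1]])

```text
clock: 17.78
tool_pos: [0.5373, 0.0035, 0.2595]
eef_rot: [-0.514, 0.516, -0.485, 0.484]
contact_force: [-0.3, -1.8, -0.3]
grip_width: 0.0854
```

```bash
python3 look.py w3 blue; python3 - <<'E'
from fit import *
S=(cam("side"),ctrl.get_image("side"));W=load("w3");cv2.imwrite("pics/s7.png",S[1])
p=fit("blue",[W,S],[.5375,.006,.075,.06]); fit("blue",[S],p,fixz=.075)
go(p[0],p[1]-.002,.062,np.degrees(p[3]))
# overlay: predicted boxes in their bays, at z of bench
for im,C,n in((S[1],S[0],"s"),(W[1],W[0],"w")):
    o=cv2.resize(im,None,fx=2,fy=2,interpolation=cv2.INTER_CUBIC)
    for c,q in(("green",[.567,.1555,.029,-.136]),("red",[.4675,-.311,.029,.054]),("blue",p)):
        P=proj(C,box(q,c))*2+.5
        for a in range(8):
            for b in(1,2,4):
                if not a&b: cv2.line(o,tuple(P[a].astype(int)),tuple(P[a|b].astype(int)),(255,0,255),1)
    cv2.imwrite(f"pics/ov_{n}.png",o)
a=cv2.imread("pics/ov_s.png");b=cv2.imread("pics/ov_w.png")
o=np.zeros((600,800,3),np.uint8); g=a[400:540,490:620]; o[:280,:260]=cv2.resize(g,None,fx=2,fy=2)
r=a[740:960,590:850]; o[280:500,:260]=r; o[:500,260:]=b[250:750,300:840] if b.shape[1]>=840 else 0
cv2.imwrite("pics/v3.png",o)
E
```

```text
17.7833 [0.53734516 0.00345708 0.25950327] [-0.32181158 -1.83943521 -0.26239878]
blue 0.75 [287. 156.  60. 114.] ((317.0, 214.0), (114.0, 60.0), 90.0)
blue xyz [0.5358 0.005  0.0787] yaw deg 4.2 iou [0.961 0.973]
blue xyz [0.5378 0.0077 0.075 ] yaw deg 4.3 iou [0.976]
go [-0.0018  0.1974 -0.0011] [ 0.0016 -0.016   0.0013] dist 0.197
```

View pics/v3.png

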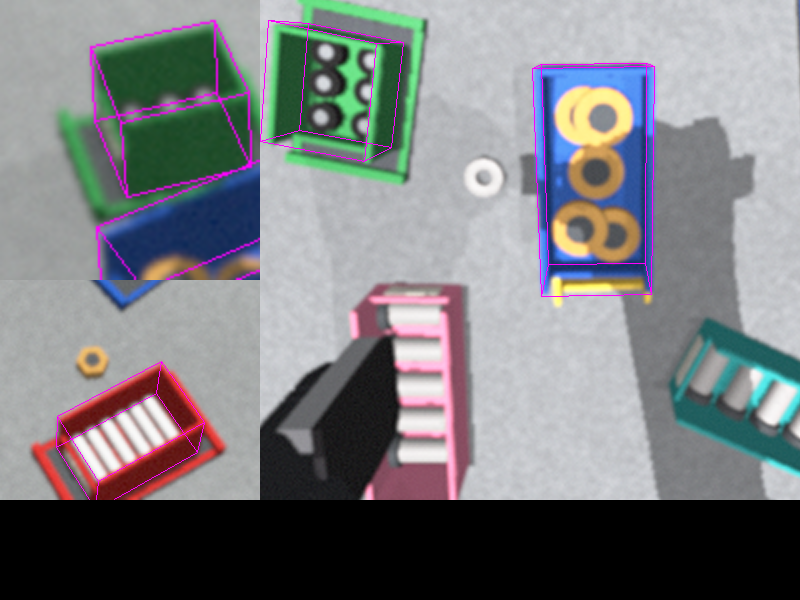

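Magenta overlays of the target boxes: green and red match their bay targets to within a few mm. The blue fit follows the bin's rim. Next is the blue bin.

>>> play_rows(plan=[[0,0.03,-0.001,0,-0.014,0,1],[0,0.06,-0.001,0,-0.014,0,1],[0,0.09,-0.001,0,-0.014,0,1],[0,0.12,-0.001,0,-0.014,0,1],[0,0.145,-0.001,0,-0.014,0,1],[0,0.165,-0.001,0,-0.014,0,1],[0,0.18,-0.001,0,-0.014,0,1],[0,0.191,-0.001,0,-0.014,0,1],[0,0.197,-0.001,0,-0.014,0,1],[0,0.197,-0.001,0,-0.014,0,1]])

```text
clock: 18.77
tool_pos: [0.5364, 0.0031, 0.0619]
eef_rot: [-0.517, 0.519, -0.482, 0.481]
contact_force: [-0.2, 0.0, 0.0]
grip_width: 0.0852
```

>>> play_rows(plan=[[0,0,0,0,0,0,0.5],[0,0,0,0,0,0,0.4],[0,0,0,0,0,0,0.3],[0,0,0,0,0,0,0.2],[0,0,0,0,0,0,0.0],[0,0,0,0,0,0,-0.2],[0,0,0,0,0,0,-0.4],[0,0,0,0,0,0,-0.6],[0,0,0,0,0,0,-0.8],[0,0,0,0,0,0,-1]], squeeze=45)

```text
clock: 19.6
tool_pos: [0.538, 0.0052, 0.0643]
eef_rot: [0.519, -0.518, 0.48, -0.481]
contact_force: [-1.1, 1.8, 6.0]
grip_width: 0.0549
```

>>> play_rows(plan=[[0,-0.005,0,0,0,0,-1],[0,-0.012,0,0,0,0,-1],[0,-0.022,0,0,0,0,-1],[0,-0.034,0,0,0,0,-1],[0,-0.046,0,0,0,0,-1],[0,-0.056,0,0,0,0,-1],[0,-0.06,0,0,0,0,-1],[0,-0.06,0,0,0,0,-1]])

```text
clock: 20.27
tool_pos: [0.5379, 0.0042, 0.1243]
eef_rot: [0.519, -0.518, 0.48, -0.482]
contact_force: [-0.6, 0.1, -2.1]
grip_width: 0.0548
```

```bash
python3 - <<'E'
from fit import *
S=(cam("side"),ctrl.get_image("side"));cv2.imwrite("pics/s8.png",S[1])
s=ctrl.sense(); print(s["tool_pos"],s["contact_force"]); p=s["tool_pos"]
fit("yellow",[S],[.526,.006,.025,.06],fixz=.025)
fit("blue",[S],[p[0],p[1],p[2]+.012,.07],fixz=p[2]+.012)
go(.588,-.1535,.122,11.1)
E
```

```text
[0.53732668 0.00415205 0.12348707] [-1.09123162 -0.17229947 -2.91743542]
yellow xyz [0.523  0.0026 0.025 ] yaw deg 3.3 iou [0.954]
blue xyz [0.5373 0.0053 0.1355] yaw deg 2.7 iou [0.927]
go [0.161  0.0016 0.0388] [-0.0011 -0.1192  0.0002] dist 0.166
```

>>> play_rows(plan=[[0.007,0,0.002,0,-0.006,0,-1],[0.022,0,0.005,0,-0.02,0,-1],[0.045,0,0.011,0,-0.038,0,-1],[0.07,0,0.017,0,-0.056,0,-1],[0.095,0,0.023,0,-0.075,0,-1],[0.12,0,0.029,0,-0.094,0,-1],[0.142,0,0.034,0,-0.108,0,-1],[0.155,0,0.037,0,-0.116,0,-1],[0.161,0,0.0388,0,-0.119,0,-1],[0.161,0,0.0388,0,-0.119,0,-1]])

```text
clock: 21.15
tool_pos: [0.5875, -0.156, 0.1219]
eef_rot: [-0.545, 0.546, -0.45, 0.45]
contact_force: [-0.9, -0.1, -2.9]
grip_width: 0.0544
```

>>> play_rows(plan=[[0,0.008,0,0,0,0,-1],[0,0.022,0,0,0,0,-1],[0,0.04,0,0,0,0,-1],[0,0.058,0,0,0,0,-1],[0,0.072,0,0,0,0,-1],[0,0.08,0,0,0,0,-1],[0,0.085,0,0,0,0,-1],[0,0.085,0,0,0,0,-1],[0,0.085,0,0,0,0,-1]])

```text
clock: 21.9
tool_pos: [0.588, -0.1526, 0.038]
eef_rot: [0.546, -0.546, 0.449, -0.449]
contact_force: [-0.1, -0.5, -2.6]
grip_width: 0.0547
```

```bash
python3 - <<'E'
from h import *
go(.588,-.1535,.0205,11.1)
E
```

```text
go [ 0.0008  0.0175 -0.0002] [-0.0002  0.001  -0.0002] dist 0.018
```

>>> play_rows(plan=[[0,0.006,0,0,0,0,-1],[0,0.012,0,0,0,0,-1],[0,0.016,0,0,0,0,-1],[0,0.018,0,0,0,0,-1],[0,0.019,0,0,0,0,-1],[0,0.0195,0,0,0,0,-1],[0,0.02,0,0,0,0,-1],[0,0.0205,0,0,0,0,-1],[0,0.0205,0,0,0,0,-1],[0,0.0205,0,0,0,0,-1]])

```text
clock: 22.73
tool_pos: [0.5873, -0.1534, 0.0184]
eef_rot: [-0.546, 0.546, -0.449, 0.449]
contact_force: [-2.1, 0.7, 6.4]
grip_width: 0.0543
```

Contact. I'll release and rise.

>>> play_rows(plan=[[0,0,0,0,0,0,-0.2],[0,0,0,0,0,0,0.2],[0,0,0,0,0,0,0.6],[0,0,0,0,0,0,1],[0,0,0,0,0,0,1],[0,0,0,0,0,0,1],[0,-0.005,0,0,0,0,1],[0,-0.02,0,0,0,0,1],[0,-0.05,0,0,0,0,1],[0,-0.08,0,0,0,0,1]])

```text
clock: 23.57
tool_pos: [0.5867, -0.1531, 0.0974]
eef_rot: [-0.546, 0.547, -0.45, 0.448]
contact_force: [1.1, -0.6, -0.7]
grip_width: 0.0851
```

```bash
python3 -c "
from h import *
go(.526,.0045,.21,4)"
```

```text
go [-0.1665 -0.1123 -0.0295] [ 0.0027  0.1242 -0.0011] dist 0.203
```

>>> play_rows(plan=[[-0.005,-0.03,-0.001,0,0.005,0,1],[-0.02,-0.055,-0.004,0,0.02,0,1],[-0.045,-0.075,-0.008,0,0.04,0,1],[-0.075,-0.09,-0.013,0,0.06,0,1],[-0.105,-0.102,-0.019,0,0.08,0,1],[-0.13,-0.11,-0.024,0,0.1,0,1],[-0.155,-0.112,-0.028,0,0.115,0,1],[-0.1665,-0.112,-0.0295,0,0.124,0,1],[-0.1665,-0.112,-0.0295,0,0.124,0,1],[-0.1665,-0.112,-0.0295,0,0.124,0,1]])

```text
clock: 24.4
tool_pos: [0.5268, 0.0046, 0.2098]
eef_rot: [0.518, -0.518, 0.481, -0.482]
contact_force: [-0.1, 0.0, 0.5]
grip_width: 0.0851
```

```bash
python3 look.py w4 yellow; python3 - <<'E'
from fit import *
S=(cam("side"),ctrl.get_image("side"));W=load("w4");cv2.imwrite("pics/s9.png",S[1])
p=fit("yellow",[W,S],[.525,.006,.025,.06]); fit("yellow",[W],p,fixz=.025); fit("yellow",[S],p,fixz=.025)
go(p[0],p[1]-.002,.013,np.degrees(p[3]))
for im,C,n in((S[1],S[0],"s"),(W[1],W[0],"w")):
    o=cv2.resize(im,None,fx=2,fy=2,interpolation=cv2.INTER_CUBIC)
    for c,q in(("blue",[.588,-.1523,.029,.194]),("yellow",p)):
        P=proj(C,box(q,c))*2+.5
        for a in range(8):
            for b in(1,2,4):
                if not a&b: cv2.line(o,tuple(P[a].astype(int)),tuple(P[a|b].astype(int)),(255,0,255),1)
    cv2.imwrite(f"pics/ov_{n}.png",o)
a=cv2.imread("pics/ov_s.png");b=cv2.imread("pics/ov_w.png")
o=np.zeros((600,800,3),np.uint8); o[:340,:370]=a[430:770,490:860]; o[:600,370:]=b[180:780,560:990]
cv2.imwrite("pics/v4.png",o)
E
```

```text
24.4 [0.52680254 0.00460081 0.20977298] [-0.10331112  0.02648477  0.53014543]
yellow 0.71 [180. 272.  64. 130.] ((212.05828857421875, 335.9576721191406), (129.1767120361328, 66.7066650390625), 87.70938873291016)
yellow 0.64 [291. 152.  59. 134.] ((320.0, 217.5), (137.0, 60.0), 90.0)
yellow xyz [0.5226 0.0025 0.0284] yaw deg 5.6 iou [0.97  0.961]
yellow xyz [0.522  0.0024 0.025 ] yaw deg 5.4 iou [0.969]
yellow xyz [0.5237 0.0044 0.025 ] yaw deg 5.2 iou [0.957]
go [ 0.0017  0.1962 -0.0047] [ 0.0001 -0.0308  0.0007] dist 0.196
```

View pics/v4.png

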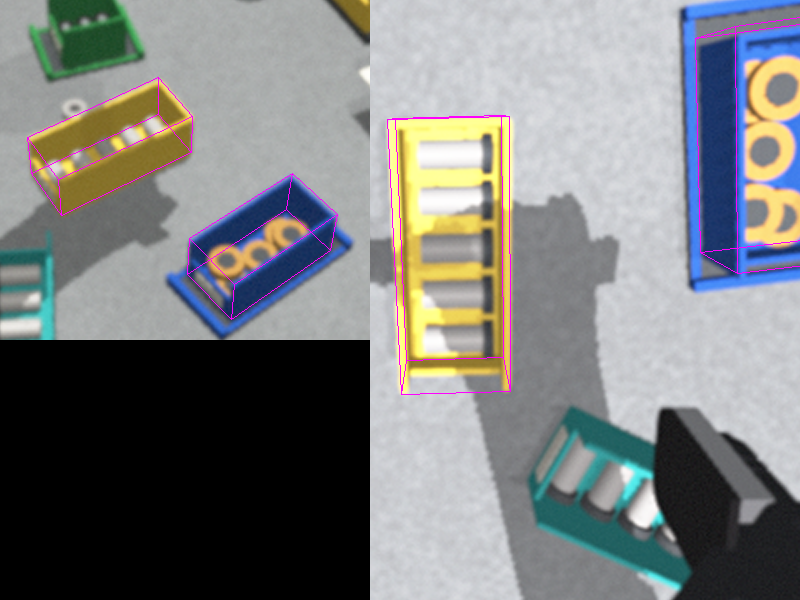

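Blue matches its target box. The yellow fit is good (centre 0.5228, 0.003, yaw 5.4°). Grasping yellow.

>>> play_rows(plan=[[0.002,0.03,-0.004,0,-0.028,0,1],[0.002,0.06,-0.004,0,-0.028,0,1],[0.002,0.09,-0.004,0,-0.028,0,1],[0.002,0.12,-0.004,0,-0.028,0,1],[0.002,0.145,-0.004,0,-0.028,0,1],[0.002,0.165,-0.004,0,-0.028,0,1],[0.002,0.18,-0.004,0,-0.028,0,1],[0.002,0.19,-0.004,0,-0.028,0,1],[0.002,0.195,-0.004,0,-0.028,0,1],[0.002,0.195,-0.004,0,-0.028,0,1]])

```text
clock: 25.38
tool_pos: [0.5227, 0.0013, 0.0134]
eef_rot: [-0.523, 0.524, -0.475, 0.475]
contact_force: [0.1, 0.3, 0.3]
grip_width: 0.0854
```

>>> play_rows(plan=[[0,0,0,0,0,0,0.5],[0,0,0,0,0,0,0.4],[0,0,0,0,0,0,0.3],[0,0,0,0,0,0,0.2],[0,0,0,0,0,0,0.0],[0,0,0,0,0,0,-0.2],[0,0,0,0,0,0,-0.4],[0,0,0,0,0,0,-0.6],[0,0,0,0,0,0,-0.8],[0,0,0,0,0,0,-1]], squeeze=50)

```text
clock: 26.22
tool_pos: [0.5239, 0.0025, 0.0159]
eef_rot: [0.525, -0.523, 0.474, -0.476]
contact_force: [-1.5, 1.1, 5.8]
grip_width: 0.0544
```

>>> play_rows(plan=[[0,-0.005,0,0,0,0,-1],[0,-0.014,0,0,0,0,-1],[0,-0.028,0,0,0,0,-1],[0,-0.048,0,0,0,0,-1],[0,-0.07,0,0,0,0,-1],[0,-0.092,0,0,0,0,-1],[0,-0.108,0,0,0,0,-1],[0,-0.116,0,0,0,0,-1],[0,-0.12,0,0,0,0,-1],[0,-0.12,0,0,0,0,-1]])

```text
clock: 27.05
tool_pos: [0.5229, 0.0019, 0.1351]
eef_rot: [0.524, -0.524, 0.475, -0.475]
contact_force: [-0.1, 0.3, -3.0]
grip_width: 0.0541
```

```bash
python3 - <<'E'
from fit import *
S=(cam("side"),ctrl.get_image("side"))
s=ctrl.sense(); print(s["tool_pos"],s["contact_force"]); p=s["tool_pos"]
fit("yellow",[S],[p[0],p[1],p[2]+.012,.09],fixz=p[2]+.012)
go(.421,.308,.135,-1)
E
```

```text
[0.52239042 0.00187717 0.13424888] [ 0.63943659  0.07192027 -3.36485294]
yellow xyz [5.220e-01 1.000e-04 1.462e-01] yaw deg 4.8 iou [0.956]
go [-0.3146 -0.0008 -0.071 ] [0.0005 0.1151 0.0002] dist 0.322
```

>>> play_rows(plan=[[-0.008,0,-0.002,0,0.003,0,-1],[-0.026,0,-0.006,0,0.009,0,-1],[-0.055,0,-0.012,0,0.02,0,-1],[-0.09,0,-0.02,0,0.032,0,-1],[-0.125,0,-0.028,0,0.045,0,-1],[-0.16,0,-0.036,0,0.058,0,-1],[-0.195,0,-0.044,0,0.071,0,-1],[-0.23,0,-0.052,0,0.084,0,-1],[-0.262,0,-0.059,0,0.096,0,-1],[-0.288,0,-0.065,0,0.106,0,-1]])

```text
clock: 27.93
tool_pos: [0.4275, 0.2856, 0.1333]
eef_rot: [0.498, -0.499, 0.502, -0.501]
contact_force: [0.2, -0.1, -4.0]
grip_width: 0.0546
```

>>> play_rows(plan=[[-0.015,0,-0.0035,0,0.006,0,-1],[-0.0235,0.005,-0.005,0,0.009,0,-1],[-0.026,0.018,-0.0055,0,0.009,0,-1],[-0.026,0.035,-0.0055,0,0.009,0,-1],[-0.026,0.055,-0.0055,0,0.009,0,-1],[-0.026,0.073,-0.0055,0,0.009,0,-1],[-0.026,0.086,-0.0055,0,0.009,0,-1],[-0.026,0.093,-0.0055,0,0.009,0,-1],[-0.026,0.095,-0.0055,0,0.009,0,-1],[-0.026,0.095,-0.0055,0,0.009,0,-1]])

```text
clock: 28.77
tool_pos: [0.4245, 0.3077, 0.0385]
eef_rot: [-0.495, 0.496, -0.504, 0.504]
contact_force: [-0.2, -0.3, -3.0]
grip_width: 0.0537
```

```bash
python3 - <<'E'
from h import *
s=ctrl.sense();print(s["tool_pos"],s["contact_force"]);go(.421,.308,.0205,-1)
E
```

```text
[0.42445662 0.30772691 0.03854873] [-0.24277259 -0.27057767 -3.03524563]
go [-0.0002  0.0181 -0.0034] [ 0.0013 -0.0002  0.0014] dist 0.018
```

>>> play_rows(plan=[[0,0.006,-0.003,0,0,0,-1],[0,0.011,-0.003,0,0,0,-1],[0,0.014,-0.003,0,0,0,-1],[0,0.016,-0.003,0,0,0,-1],[0,0.017,-0.003,0,0,0,-1],[0,0.0175,-0.003,0,0,0,-1],[0,0.018,-0.003,0,0,0,-1],[0,0.0185,-0.003,0,0,0,-1],[0,0.019,-0.003,0,0,0,-1],[0,0.019,-0.003,0,0,0,-1]])

```text
clock: 29.6
tool_pos: [0.4218, 0.3085, 0.0204]
eef_rot: [0.496, -0.496, 0.504, -0.504]
contact_force: [-0.1, -0.2, -3.9]
grip_width: 0.0541
```

>>> play_rows(plan=[[0,0.0007,0,0,0,0,-1],[0,0.0014,0,0,0,0,-1],[0,0.002,0,0,0,0,-1],[0,0.002,0,0,0,0,-1],[0,0.002,0,0,0,0,-1]])

```text
clock: 30.02
tool_pos: [0.4219, 0.3085, 0.0199]
eef_rot: [-0.496, 0.496, -0.504, 0.504]
contact_force: [-2.2, -2.0, 11.3]
grip_width: 0.0542
```

Contact (11 N). I'll release and move clear, then check everything.

>>> play_rows(plan=[[0,0,0,0,0,0,-0.2],[0,0,0,0,0,0,0.2],[0,0,0,0,0,0,0.6],[0,0,0,0,0,0,1],[0,0,0,0,0,0,1],[0,0,0,0,0,0,1],[0,-0.005,0,0,0,0,1],[0,-0.02,0,0,0,0,1],[0,-0.05,0,0,0,0,1],[0,-0.09,0,0,0,0,1]])

```text
clock: 30.85
tool_pos: [0.42, 0.307, 0.1074]
eef_rot: [0.494, -0.498, 0.504, -0.504]
contact_force: [1.0, 0.1, -0.1]
grip_width: 0.0855
```

```bash
python3 -c "
from h import *
go(.50,0,.34,0)"
```

```text
go [ 0.3066 -0.2318  0.084 ] [ 0.0048 -0.0167  0.0039] dist 0.393
```

>>> play_rows(plan=[[0.025,-0.03,0.006,0,-0.005,0,1],[0.055,-0.055,0.014,0,-0.01,0,1],[0.085,-0.08,0.022,0,-0.015,0,1],[0.115,-0.105,0.03,0,-0.017,0,1],[0.145,-0.13,0.04,0,-0.017,0,1],[0.175,-0.155,0.05,0,-0.017,0,1],[0.205,-0.178,0.058,0,-0.017,0,1],[0.235,-0.2,0.066,0,-0.017,0,1],[0.265,-0.22,0.074,0,-0.017,0,1],[0.29,-0.232,0.08,0,-0.017,0,1]])

```text
clock: 31.68
tool_pos: [0.4978, 0.0145, 0.3431]
eef_rot: [-0.5, 0.499, -0.499, 0.502]
contact_force: [0.9, 0.2, -0.2]
grip_width: 0.0854
```

>>> play_rows(plan=[[0.016,0,0.004,0,0,0,1],[0.016,0,0.004,0,0,0,1],[0.016,0,0.004,0,0,0,1],[0.016,0,0.004,0,0,0,1],[0.016,0,0.004,0,0,0,1]])

```text
clock: 32.1
tool_pos: [0.5, 0.0029, 0.3398]
eef_rot: [-0.5, 0.501, -0.5, 0.499]
contact_force: [-0.7, -0.4, -0.9]
grip_width: 0.0855
```

```bash
python3 look.py w5; python3 - <<'E'
from fit import *
S=(cam("side"),ctrl.get_image("side"));T=(cam("top"),ctrl.get_image("top"));W=load("w5")
Q=dict(green=[.567,.1555,.029,-.136],red=[.4675,-.311,.029,.054],blue=[.588,-.1523,.029,.194],yellow=[.421,.3095,.029,-.017])
# upper rim of the bin: refine using only the interior/rim brightness is overkill -> overlays
tiles=[]
for C,im in(T,S,W):
    o=cv2.resize(im,None,fx=4,fy=4,interpolation=cv2.INTER_CUBIC)
    row=[]
    for c,q in Q.items():
        P=proj(C,box(q,c))*4+1.5
        for a in range(8):
            for b in(1,2,4):
                if not a&b: cv2.line(o,tuple(P[a].astype(int)),tuple(P[a|b].astype(int)),(255,0,255),1)
        m=P.mean(0).astype(int); h=200; pad=cv2.copyMakeBorder(o,h,h,h,h,cv2.BORDER_CONSTANT)
        m=np.clip(m,0,[2560,1920]); row.append(cv2.resize(pad[m[1]:m[1]+2*h,m[0]:m[0]+2*h],(200,200),interpolation=cv2.INTER_AREA))
    tiles.append(np.hstack(row))
cv2.imwrite("pics/v5.png",np.vstack(tiles)); cv2.imwrite("pics/t9.png",T[1])
for n in("jar_mid","scanner_mid"): print(n,[np.round(b["bbox"]) for b in ctrl.boxes_of(n,"side")[:1]])
E
```

```text
32.1 [0.49998973 0.00293429 0.33983075] [-0.66799768 -0.42524537 -0.87448345]
jar_mid [array([358., 180.,  23.,  37.])]
scanner_mid [array([445., 330.,  76.,  42.])]
```

View pics/v5.png

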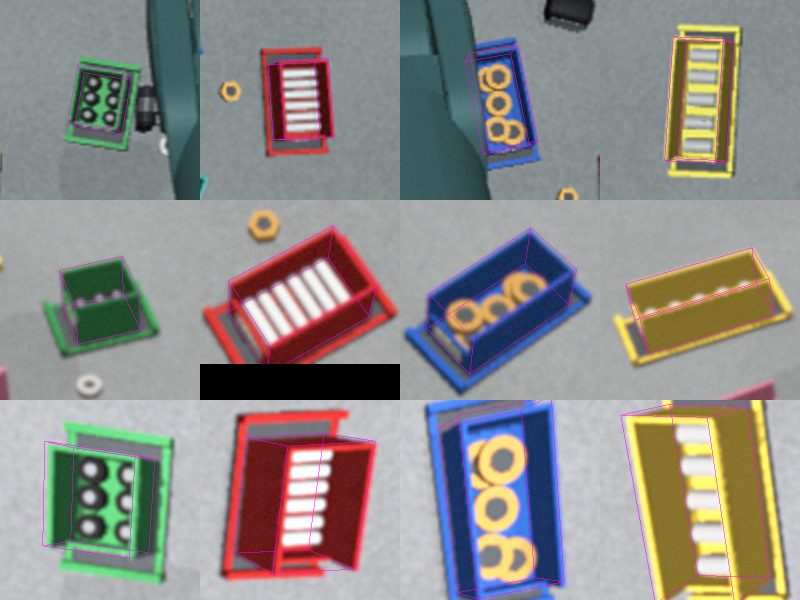

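View pics/w5.png

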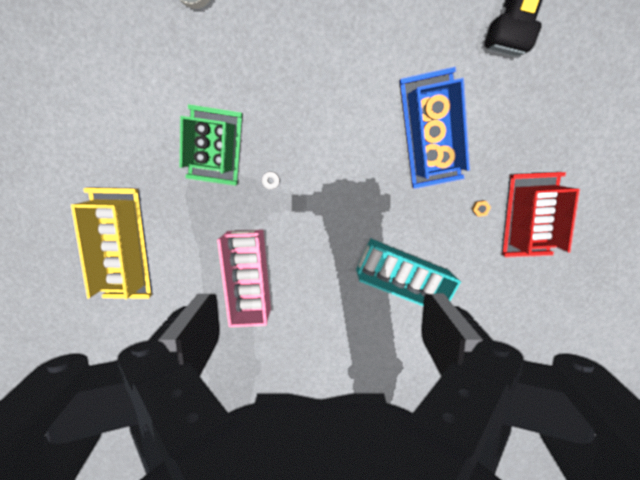

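The top and side overlays match the target boxes to about 3 mm and all bins sit flat between their bars. The jar and scanner show at the same pixels as in the first picture. Handing in.

```bash
python3 -c "
from h import *
print(ctrl.sense()['clock']); print(ctrl.finish_job())"
```

```text
32.35
the job is handed in; nothing more can be done
None
```

I took the stack apart from the top (green, red, blue, yellow) and set each bin in the bay of its own colour. I released each bin only after the wrist force showed it touching the plate (6–11 N). The job was handed in at 32 s of the 136 s allowed, and the controller gave no verdict.

**Last checks:** I drew the target boxes over the final top, side and wrist pictures. In the top and side views all four bins matched in position and direction to about 3 mm, sitting flat between their stop bars. The jar and scanner showed at the same place as at the start in the side view, and the gripper was clear of everything.

**Checks that disagreed or failed:**
- **Outline fits in the bays:** the automatic fits of green and red were unusable (overlap 0.6–0.8), because the bays share the bins' colours. I judged the placings from the overlays instead.
- **Green bay height:** triangulating the green bay failed because it was hidden in the side view, so I used its top-view position and the stated plate height.
- **Camera against arm readings:** they differed by about 2–3 mm throughout, within the tolerance.

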